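Open the pressure-filter vessel

ROBOT

A 7-joint arm with a two-finger parallel gripper is mounted at the origin on the work surface. World frame = base frame: x ahead of the robot, y to its left, z up, the work surface at z = 0. Lengths are in m, angles in rad, forces in N, time in s.
With the tool pointing down it reaches from about 0.425 to 0.925 m from the base axis. Payload 6.8 kg.
Tool frame: the origin (TCP) lies at the very end of the fingers, on their centre line; the grasp point (between the pads) lies 19 mm behind it; x points along the fingers, y is the direction in which the jaws open and shut, and the axes are right-handed (so a half turn about x gives the same grasp; the last joint's range is limited). The gripper opens to 85 mm and grips with 20 to 120 N. Pads are 22 mm wide; open, the fingers measure 114 mm over their backs; the gripper's body (76 mm by 85 mm) begins 54 mm behind the grasp point. The pads swing forward as they close: fully open they stand 13 mm farther back than shut.
Start: joints at [1.018, 0.477, 0.022, 1.555, -0.011, 1.109, -0.083], TCP at [0.29, -0.609, 0.231] pointing down, gripper open.
Joint ranges: [-2.96, 2.96], [-0.34, 2.1], [-1.41, 1.46], [0.24, 2.44], [-1.37, 4.51], [0.17, 1.92], [-2.96, 2.96]. Speed limits (rad/s): [2.39, 2.39, 3.14, 3.14, 3.14, 3.14, 3.14].

INTERFACE

Orientations are given as a rotation vector (axis times angle).
In Python, from bench import get_obs, grab_frame, camera_info, hand_in gives the robot as it stands.
- The arm moves only by the tool apply_moves, never from a script. Its argument "series" is text: rows parted by semicolons, each of 7 numbers parted by spaces: the turn, a rotation vector about the tool's x, y, z in rad, then the shift along the tool's x, y, z in m, then the opening, from 0 (shut) to 1 (fully open). In form: wx wy wz tx ty tz hand; .... A call has 1 to 12 rows; each row is the pose to reach, as a shift and turn from the pose commanded when the call began, along the tool's axes at that moment; what a row does not reach only later rows make up. A row lasts 1/8 s, in which the tool goes at most 62.5 mm and 10.7 degrees, less where a joint would pass 70% of its speed; a pose out of reach is approached as far as the arm can. A call with a gripper value outside its range is refused whole. The fingers move at their own pace and stop on an object; "force" is the grip in N (left out, the last holds). Time passes only in rows, so rows that repeat a pose let the fingers close. It gives the time, the measured TCP pose, the force and the opening at its end, in the units of the state.
- get_obs(): the state, without advancing time (a new reading comes with each control period).
- grab_frame(name): name is "scene" or "top" or "wrist"; returns the picture (384x512x3 uint8, blue, green, red); there is no depth.
- camera_info(name): a dict with "fov_y" (degrees; the focal length in pixels is half the picture's height over the tangent of half this angle, whatever the lens; pixels are square), "cx", "cy" (the principal point, pixels), "rvec" (rotation vector, rad) and "tvec" (3), from world to camera coordinates, as OpenCV has them. Camera axes: x right, y down, z forward; pixel columns grow to the right and rows downward; lengths in m; the calibration is good to about 2 mm. The wrist camera is an equidistant fisheye: a pixel r from the principal point sees the ray r / f radians off the axis. A picture is of the moment at which its call begins: read the wrist's pose just before it. camera_info takes no time and is no camera call; for the wrist camera it gives the pose at the moment of the call.
- hand_in(): hands the job in, once; it reports no verdict.
The state is a dict: "clock": time; "joints": joint angles; "qvel": joint speeds; "tau": joint torques, N m; "tcp_pos": TCP position; "orientation": TCP orientation; "contact_force": force on the tool from outside, world axes, zero at the start; "moment": the same for the moment, N m; "grip_width": finger opening in m.
Only numpy, scipy, OpenCV 4.12 (cv2) and the standard library are available. Lean on these libraries where they do the work, as an engineer would, in place of code of your own. Each camera call takes 0.05 s, during which the arm holds its last target.

TASK

Open the steel pressure-filter vessel: back off its last fastened wing nut a good half turn or more, so that it rides clear of the lip of its lug, swing that eyebolt out of its slot and down onto its stop, then raise the lid by its blue handle and lay it back on its stop without letting it drop. Leave the glassware and everything else on the bench where it stands.

Things in the scene. Friction and masses are not known exactly. Their poses are not given: they have to be found in the camera images.
- vessel: stainless steel pressure-filter vessel, screwed to the bench. Chamber 140 mm across. Origin on the bench under its centre; x points level from the centre to the lid's hinge (the handle is on the -x side), z up. Two swing bolts stand 93 mm from the centre: the one at (-46, -81) mm is still fastened; the one at (-46, +81) mm already lies out on its stop with its own wing nut on it.
- vessel_top (a point): centre of the flat top of the shut aluminium lid (156 mm across), 130 mm above the bench, axes as the vessel's; the slotted lugs are level with it; a boss 104 mm across rises 4 mm. A pressure gauge stands within 36 mm of (22, 26) mm, up to 60 mm high, a relief valve at (26, -30) mm and a small vent cock in the middle, up to 50 mm high; else the lid is clear.
- nut_grip (a point): the fastened brass wing nut: the point on its axis half-way up the wings, 25 mm above its underside. z along the bolt (up while fastened); x along the span of the wings, y across them. Wings: two round upright ears 26 mm high and 8 mm thick, 62 mm over both tips, tops 38 mm above the nut's underside; hub 23 mm, flange 25 mm across. Moves with bolt and nut.
- nut (a joint): turn of the wing nut, rad: 0 = hard down on the lug, grows as it is unscrewed (anticlockwise from above). Coarse thread: it rises 6 mm a turn. Stiff (0.07 N m); stays where it is left; cannot come off (end stop at 12.5). A lip 1.5 mm high along the lug's outer edge holds the nut in: the bolt swings out freely only from about 3.2 rad on; do not force it before.
- bolt (a joint): swing of the fastened eyebolt about its level hinge pin, rad: 0 = upright in the lug's slot, grows as it swings outward, away from the vessel's centre; 1.85 = lying out on its stop, just below level. Light friction: past about 0.5 rad it falls outward by itself.
- bolt_hinge (a point): hinge pin of the fastened eyebolt, 70 mm above the bench, 60 mm below the top of the lug. Site axes turn with the bolt: z along the bolt towards the nut, x outward from the vessel at joint 0, y along the pin.
- bolt_end (a point): the free end of that eyebolt, 106 mm from its pin; the bolt's shank is 12 mm thick.
- lid (a joint): angle of the lid, rad: 0 = shut, grows as it opens; 1.75 = laid back on its stop (past upright, where it stays). Below about 1.5 it falls shut if let go. Lid 0.7 kg: 3 to 4 N at the handle.
- lid_handle (a point): middle of the lid's handle, a round blue bar 14 mm thick and 90 mm long, level and parallel to the hinge, 123 mm above the bench when shut. It stands 40 mm out from the lid's rim on two arms at its ends; open space above and below it. It moves on an arc of 208 mm radius about the hinge.
- lid_hinge (a point): middle of the lid's hinge pin, 90 mm from the vessel's centre, 123 mm above the bench. Site axes turn with the lid: y along the pin, -x from the pin towards the handle; the lid opens by turning about +y.
- beaker_mid (a point): glass beaker, 68 mm across, 95 mm high, standing close to the vessel; its centre. Leave alone.
- filter_dish_mid (a point): flat round clear dish of filter discs, 96 mm across, 25 mm high, close to the vessel; its centre. Leave alone.
- sample_jar_mid (a point): amber jar with white cap, 68 mm across, 125 mm high; its centre. Leave alone.
- reagent_jar_mid (a point): clear jar with blue cap, 68 mm across, 125 mm high; its centre. Leave alone.
- wipes_box_mid (a point): box of wipes, 115 x 220 x 80 mm high; its centre. Leave alone.
- notebook_mid (a point): green notebook lying flat, 210 x 150 x 14 mm; its centre. Leave alone.
- wrench_mid (a point): steel wrench lying flat, 170 mm long; its centre. Leave alone.

How it is judged:
By the outcome, as a careful person would: the job done as asked, in the order asked, and still so for the second after the job is handed in, with the robot touching nothing.
It also fails if it takes over 67 s, if anything falls off the work surface, if the arm or the gripper's body presses on something with over 40 N, if the wrist force passes 120 N, or if a joint passes its speed limit or range.

## Working session

There is one attempt and no reset: what is moved stays moved. The work goes in short steps, Python scripts to look and compute and a tool call to move; the robot and the scene stay as the last step left them, time stands still between calls to the robot, and variables do not carry over. Pictures are saved under pics/ and viewed, and the job is handed in when it is done.

Besides the shell and the picture viewer there is one more tool, called after "Emit:" in YAML: its name, and indented under it one key for each argument. apply_moves: Moves the arm, as the interface text tells. Its arguments: {"type":"object","properties":{"series":{"type":"string"},"force":{"type":"number"}},"required":["series"]}

```bash
mkdir -p pics; ls
cat > h.py <<'E'
import numpy as np,cv2
from bench import *
from scipy.spatial.transform import Rotation as R
def cam(n):
    c=camera_info(n); f=192/np.tan(np.radians(c['fov_y'])/2)
    return f,c['cx'],c['cy'],R.from_rotvec(c['rvec']).as_matrix(),np.array(c['tvec'])
def ray(n,u,v,C=None):
    f,cx,cy,Rm,t=C or cam(n)
    a=np.array([u-cx,v-cy])
    if n=='wrist':
        r=np.hypot(*a);th=r/f
        d=np.array([*(a/max(r,1e-9)*np.sin(th)),np.cos(th)])
    else: d=np.array([a[0]/f,a[1]/f,1])
    d=Rm.T@d; return -Rm.T@t,d/np.linalg.norm(d)
def onz(n,u,v,z,C=None):
    o,d=ray(n,u,v,C); return o+d*(z-o[2])/d[2]
def proj(n,p,C=None):
    f,cx,cy,Rm,t=C or cam(n)
    q=Rm@np.array(p)+t
    if n=='wrist':
        r=np.hypot(q[0],q[1]);th=np.arctan2(r,q[2]);return np.array([cx,cy])+q[:2]/max(r,1e-9)*th*f
    return np.array([cx+f*q[0]/q[2],cy+f*q[1]/q[2]])
def tri(L):
    A=np.zeros((3,3));b=np.zeros(3)
    for o,d in L:
        P=np.eye(3)-np.outer(d,d);A+=P;b+=P@o
    p=np.linalg.solve(A,b);return p,[np.linalg.norm((np.eye(3)-np.outer(d,d))@(p-o)) for o,d in L]
E
python3 - <<'E'
from h import *
for n in ['scene','top','wrist']:
    print(n,camera_info(n)); cv2.imwrite(f'pics/{n}0.png',cv2.resize(grab_frame(n),(800,600),interpolation=cv2.INTER_CUBIC))
print(get_obs())
E
```

```text
pics
scene {'fov_y': 43.03802327214053, 'cx': 249.5742491394777, 'cy': 190.017886685738, 'rvec': array([ 1.73463869,  1.79930116, -0.7531768 ]), 'tvec': array([ 0.0367836 , -0.28726912,  2.07677229])}
top {'fov_y': 45.2287583877227, 'cx': 256.7406842483105, 'cy': 191.6825578764349, 'rvec': array([ 2.13949574, -2.18013298,  0.11447868]), 'tvec': array([-0.00213749,  0.5426656 ,  1.29313268])}
wrist {'fov_y': 65.70646984690485, 'cx': 253.58395472362096, 'cy': 193.80986721212565, 'rvec': array([-2.4476247 ,  1.54302546,  0.2247997 ]), 'tvec': array([-0.67408241, -0.03720303,  0.37945301])}
{'clock': 0.15, 'joints': array([ 1.01788513,  0.47762654,  0.02234718,  1.55617083, -0.01150807,
        1.10929011, -0.08307504]), 'qvel': array([-0.00097195, -0.0020402 ,  0.00241298, -0.00257562, -0.00041404,
        0.00038205,  0.00138622]), 'tau': array([ 1.85981989e-03, -5.96929657e+01,  1.60974540e+00, -2.81493241e+01,
        1.27217654e-02,  6.45341061e-03, -1.37955601e-05]), 'tcp_pos': array([ 0.29025788, -0.60892985,  0.23056072]), 'orientation': array([ 1.97496345,  0.4480882 , -1.97574688]), 'contact_force': array([-0.17579628,  0.39718602, -0.0251567 ]), 'moment': array([-0.00578221, -0.00945843, -0.00206195]), 'grip_width': 0.0856704812813194}
```

View pics/scene0.png

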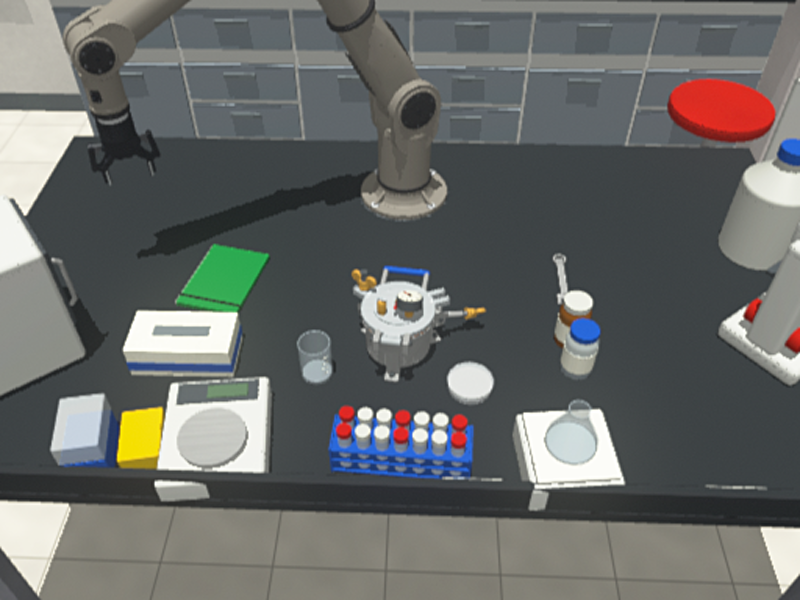

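View pics/top0.png

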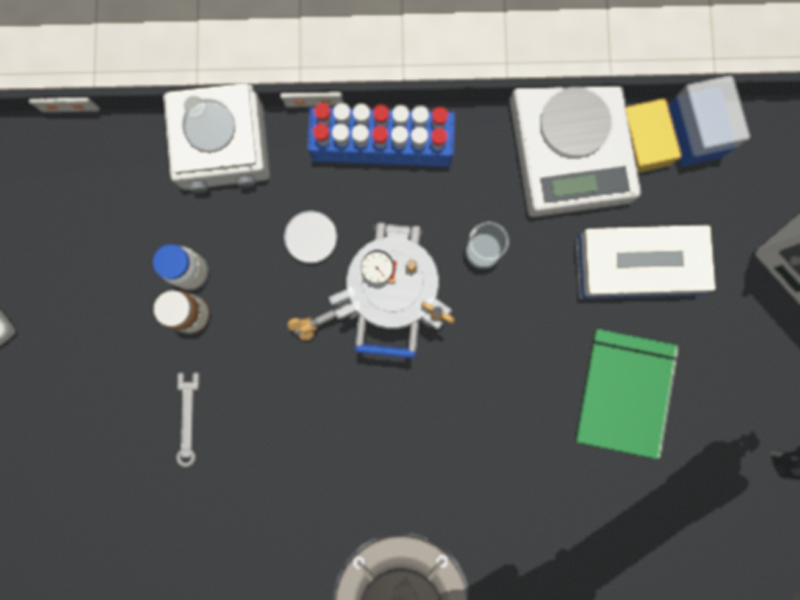

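View pics/wrist0.png

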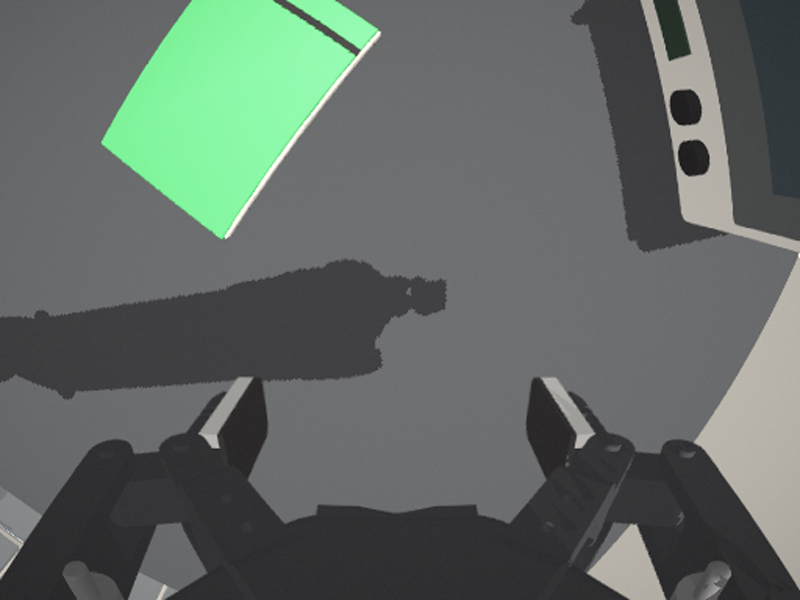

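The vessel sits near the middle at top px (392,285) of 800x600. The fastened nut is at (437,313), the handle at (385,350) and the open bolt at (300,327). Next I'll measure them.

```bash
cat > m.py <<'E'
from h import *
def mask(im,k):
    hsv=cv2.cvtColor(im,cv2.COLOR_BGR2HSV)
    return cv2.inRange(hsv,(105,120,60),(125,255,255)) if k=='blue' else cv2.inRange(hsv,(8,110,60),(26,255,255))
if __name__=='__main__':
    I={}
    for n in ['scene','top']:
        I[n]=im=grab_frame(n);C=cam(n);cv2.imwrite(f'pics/raw_{n}.png',im)
        for k in ['blue','brass']:
            N,l,s,c=cv2.connectedComponentsWithStats(mask(im,k))
            for i in range(1,N):
                if s[i,4]>12:
                    z=.123 if k=='blue' else .155
                    print(n,k,s[i],c[i].round(1),onz(n,*c[i],z,C).round(3))
    a=I['scene'][150:260,200:330];b=I['top'][130:240,170:300]
    cv2.imwrite('pics/crop0.png',np.hstack([cv2.resize(x,(390*1,330),interpolation=cv2.INTER_CUBIC) for x in(a,b)]))
E
python3 m.py
```

```text
scene blue [498  89  14  17 199] [505.4  96.7] [-0.041  1.006  0.123]
scene blue [245 170  30   7 120] [259.7 172.8] [0.445 0.017 0.123]
scene blue [365 204  20  16 253] [374.2 211.4] [0.613 0.384 0.123]
scene blue [ 81 210  74  28 310] [118.7 233. ] [ 0.729 -0.407  0.123]
scene blue [ 41 263  35  36 292] [ 66.6 286.9] [ 0.926 -0.508  0.123]
scene blue [ 210  265   93   42 1709] [255.4 290.5] [0.92  0.017 0.123]
scene brass [225 172  16  14 109] [232.3 179.3] [ 0.514 -0.072  0.155]
scene brass [242 193   5   8  38] [244.  196.3] [ 0.591 -0.03   0.155]
scene brass [358 195  21  14  93] [364.6 202. ] [0.603 0.35  0.155]
scene brass [297 197  14   7  64] [302.6 199.4] [0.598 0.156 0.155]
scene brass [259 200   5   3  14] [261.1 200.9] [0.609 0.025 0.155]
scene brass [355 216   5   6  14] [356.9 218.8] [0.675 0.318 0.155]
scene brass [ 74 260  31  40 273] [ 90.8 286.9] [ 0.945 -0.427  0.155]
top blue [429  63  38  43 326] [440.4  89.1] [ 0.804 -0.52   0.123]
top blue [ 197   69   94   38 1277] [244.5  96. ] [0.796 0.016 0.123]
top blue [211  73   4  10  21] [212.3  77.7] [0.85  0.103 0.123]
top blue [223  74   5  10  26] [224.6  78.2] [0.848 0.07  0.123]
top blue [236  74   4   9  27] [237.3  78.3] [0.847 0.035 0.123]
top blue [248  75   4  10  27] [249.4  79.1] [0.843 0.002 0.123]
top blue [260  75   5  10  28] [261.9  79.6] [ 0.842 -0.033  0.123]
top blue [273  75   4  10  27] [274.4  79.9] [ 0.84  -0.067  0.123]
top blue [ 98 156  22  22 391] [108.5 166.9] [0.607 0.385 0.123]
top blue [227 220  39   9 203] [246.1 224.2] [0.446 0.017 0.123]
top brass [ 401   63   35   47 1171] [417.4  85.8] [ 0.804 -0.446  0.155]
top brass [115 189  11  21  63] [122.1 200.7] [0.512 0.337 0.155]
top brass [271 194   6   5  14] [273.6 196.2] [ 0.516 -0.057  0.155]
top brass [277 201  13   5  31] [284.7 203.1] [ 0.497 -0.085  0.155]
top brass [185 204  17  14 146] [193.4 209.6] [0.485 0.152 0.155]
```

View pics/crop0.png

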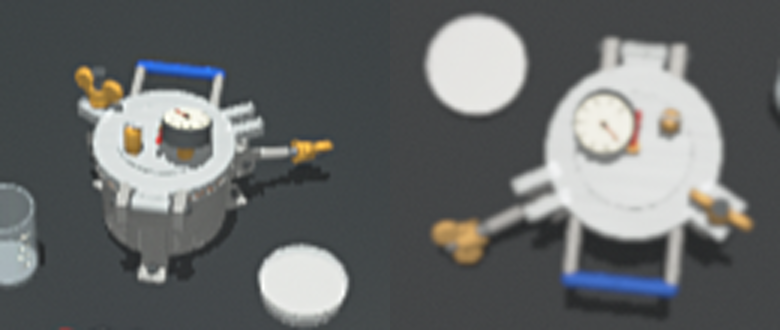

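Run:
```python
from m import *
C={n:cam(n) for n in['scene','top']}
I={n:cv2.imread(f'pics/raw_{n}.png') for n in C}
# handle by minAreaRect ends
H={}
for n,box in [('scene',(235,165,50,15)),('top',(222,216,50,15))]:
    x,y,w,h=box;m=mask(I[n],'blue');k=np.zeros_like(m);k[y:y+h,x:x+w]=m[y:y+h,x:x+w]
    p=np.argwhere(k)[:,::-1].astype(float);c=p.mean(0);u=np.linalg.svd(p-c)[2][0];u*=np.sign(u[0])
    s=(p-c)@u;H[n]=(c,u,s);e=[onz(n,*(c+u*t),.123,C[n]) for t in (s.min(),s.max())]
    d=e[1]-e[0];print(n,c,e,np.linalg.norm(d),'yaw',np.degrees(np.arctan2(d[1],d[0])))
print('handle tri',tri([ray(n,*H[n][0],C[n]) for n in C]))
# nut blob
for n,box in [('scene',(222,168,24,22)),('top',(265,190,32,20))]:
    x,y,w,h=box;m=mask(I[n],'brass');k=np.zeros_like(m);k[y:y+h,x:x+w]=m[y:y+h,x:x+w]
    p=np.argwhere(k)[:,::-1];print(n,p.min(0),p.max(0),p.mean(0)); H['n'+n]=(p.min(0)+p.max(0))/2
print('nut',tri([ray(n,*H['n'+n],C[n]) for n in C]))
# lid circle top
g=cv2.medianBlur(cv2.cvtColor(I['top'],cv2.COLOR_BGR2GRAY),3)
c=cv2.HoughCircles(g[120:240,190:310],cv2.HOUGH_GRADIENT,1,40,param1=100,param2=15,minRadius=22,maxRadius=36)
for q in c[0][:3]: print('lid',q,onz('top',q[0]+190,q[1]+120,.130,C['top']), q[2]*2*1.16/C['top'][0])
for nm,u,v,z in [('beaker base',484*.64,255*.64,0.),('beaker top',488*.64,240*.64,.095),('dish',311*.64,237*.64,.02)]:
    print(nm,onz('top',u,v,z,C['top']))
```

```text
scene [259.73333333 172.825     ] [array([ 0.4390624 , -0.03425507,  0.123     ]), array([0.45126462, 0.06615732, 0.123     ])] 0.10115108799461475 yaw 83.07133160756115
top [246.11330049 224.15270936] [array([0.45225432, 0.06748863, 0.123     ]), array([ 0.43983606, -0.03332303,  0.123     ])] 0.10157363103434713 yaw -97.02247903279643
handle tri (array([0.44598546, 0.01684895, 0.12366055]), [np.float64(2.9192752076424125e-05), np.float64(2.919275207643406e-05)])
scene [225 172] [240 185] [232.34862385 179.25688073]
top [271 194] [289 205] [281.24444444 200.97777778]
nut (array([ 0.50707118, -0.07260604,  0.15227466]), [np.float64(0.000575046131595214), np.float64(0.0005750461315952075)])
lid [61.5 60.5 28.8] [5.61482395e-01 4.54948022e-04 1.30000000e-01] 0.14496088547414887
beaker base [ 0.62773353 -0.17046653  0.        ]
beaker top [ 0.63783181 -0.16775061  0.095     ]
dish [0.66481734 0.15442555 0.02      ]
```

Run:
```python
from h import *
o=get_obs();M=R.from_rotvec(o['orientation']).as_matrix();print(M.round(3));ty=M[:,1];print('y ang',np.degrees(np.arctan2(ty[1],ty[0])),'az',np.degrees(np.arctan2(-.609,.29)))
t=np.array([.507,-.0725,.33]);print(M.T@(t-o['tcp_pos']))
```

```text
[[-0.     0.43  -0.903]
 [ 0.001 -0.903 -0.43 ]
 [-1.    -0.001  0.   ]]
y ang -64.51411420410795 az -64.5366549381284
[-0.09886681 -0.39121988 -0.42647953]
```

Emit:
apply_moves:
  series: "0.1 0 0 -0.05 -0.035 -0.04 1; 0.2 0 0 -0.05 -0.07 -0.08 1; 0.3 0 0 -0.05 -0.105 -0.12 1; 0.4 0 0 -0.05 -0.14 -0.16 1; 0.5 0 0 -0.05 -0.18 -0.2 1; 0.6 0 0 -0.05 -0.22 -0.24 1; 0.7 0 0 -0.05 -0.26 -0.28 1; 0.8 0 0 -0.05 -0.3 -0.32 1; 0.9 0 0 -0.05 -0.34 -0.36 1; 1.0 0 0 -0.05 -0.375 -0.405 1; 1.056 0 0 -0.05 -0.391 -0.426 1; 1.056 0 0 -0.05 -0.391 -0.426 1"

```text
clock: 1.75
tcp_pos: [0.5074, -0.0706, 0.2813]
orientation: [-1.875, 0.586, 1.875]
contact_force: [0.2, -0.3, -0.3]
grip_width: 0.0856
```

```bash
cat > w.py <<'E'
from m import *
import sys
o=get_obs();M=R.from_rotvec(o['orientation']).as_matrix();print(o['clock'],o['joints'].round(3),o['tcp_pos'].round(4),'yang',np.degrees(np.arctan2(M[1,1],M[0,1])).round(2),'down',M[:,0].round(3),o['contact_force'].round(2),o['grip_width'])
C=cam('wrist');im=grab_frame('wrist');cv2.imwrite('pics/'+sys.argv[1]+'.png',cv2.resize(im,(800,600),interpolation=cv2.INTER_CUBIC));np.save('/tmp/w.npy',im)
import pickle;pickle.dump(C,open('/tmp/C.pkl','wb'))
E
python3 w.py w1
```

```text
1.75 [ 0.182  0.171 -0.187  1.868  0.035  1.106 -2.195] [ 0.5074 -0.0706  0.2813] yang -124.76 down [ 0.     0.001 -1.   ] [ 0.16 -0.31 -0.3 ] 0.08558589169152278
```

View pics/w1.png

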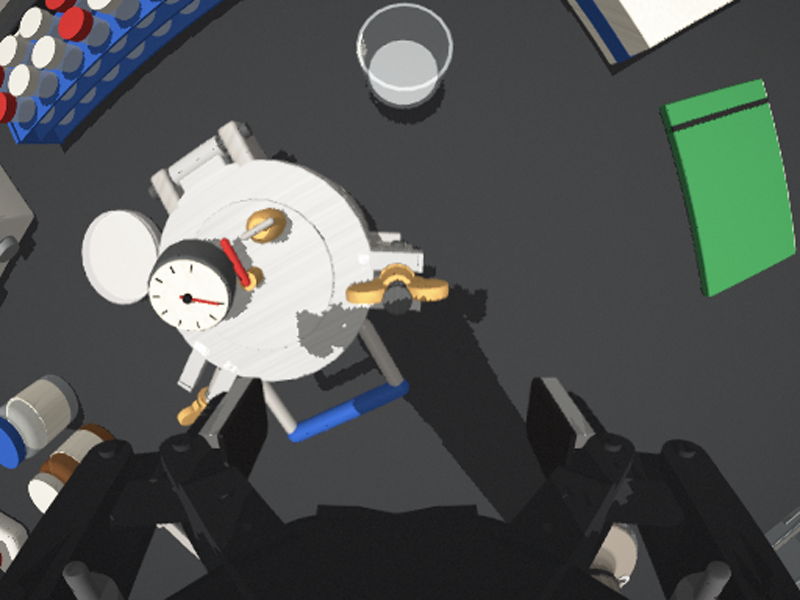

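Run:
```python
from m import *
import pickle
C=pickle.load(open('/tmp/C.pkl','rb'))
f=.64
L=onz('wrist',350*f,296*f,.157,C);Rr=onz('wrist',447*f,289*f,.157,C);S=onz('wrist',399*f,290*f,.176,C)
print(L,Rr,np.linalg.norm(L-Rr),(L+Rr)/2,np.degrees(np.arctan2(*(Rr-L)[1::-1])),S)
im=np.load('/tmp/w.npy');cv2.imwrite('pics/w1c.png',cv2.resize(im[150:220,210:300],(720,560),interpolation=cv2.INTER_CUBIC))
for p in [(.507,-.0722,.155),(.507,-.0722,.176)]:print(proj('wrist',p,C)/f)
```

```text
[ 0.52118884 -0.04647069  0.157     ] [ 0.49180894 -0.09652078  0.157     ] 0.05803610594699542 [ 0.50649889 -0.07149574  0.157     ] -120.41336265378465 [ 0.51173211 -0.07544444  0.176     ]
[398.89603188 290.28442587]
[399.03504114 299.99984154]
```

View pics/w1c.png

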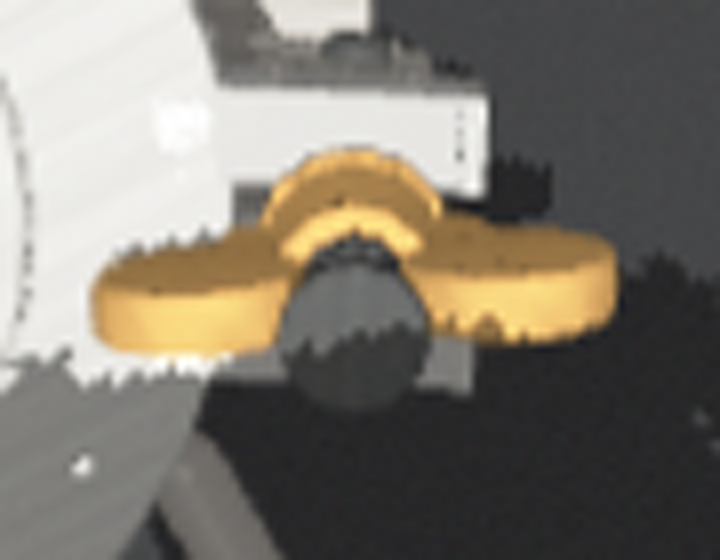

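Emit:
apply_moves:
  series: "-0.065 0 0 0.04 0 0 1; -0.065 0 0 0.08 0 0 1; -0.065 0 0 0.11 0 0 1; -0.065 0 0 0.11 0 0 1"

```text
clock: 2.3
tcp_pos: [0.5045, -0.0747, 0.1695]
orientation: [-1.908, 0.539, 1.917]
contact_force: [0.9, 0.1, -0.1]
grip_width: 0.0855
```

```bash
python3 w.py w2
python3 - <<'E'
from h import *
o=get_obs();M=R.from_rotvec(o['orientation']).as_matrix();print(M.T@(np.array([.507,-.0723,.137])-o['tcp_pos']))
E
```

```text
2.3 [ 0.183  0.292 -0.188  1.994  0.071  0.867 -2.162] [ 0.5045 -0.0747  0.1695] yang -121.4 down [-0.005 -0.    -1.   ] [ 0.92  0.12 -0.06] 0.08550214323958731
[ 0.03414371 -0.00242863  0.00020197]
```

View pics/w2.png

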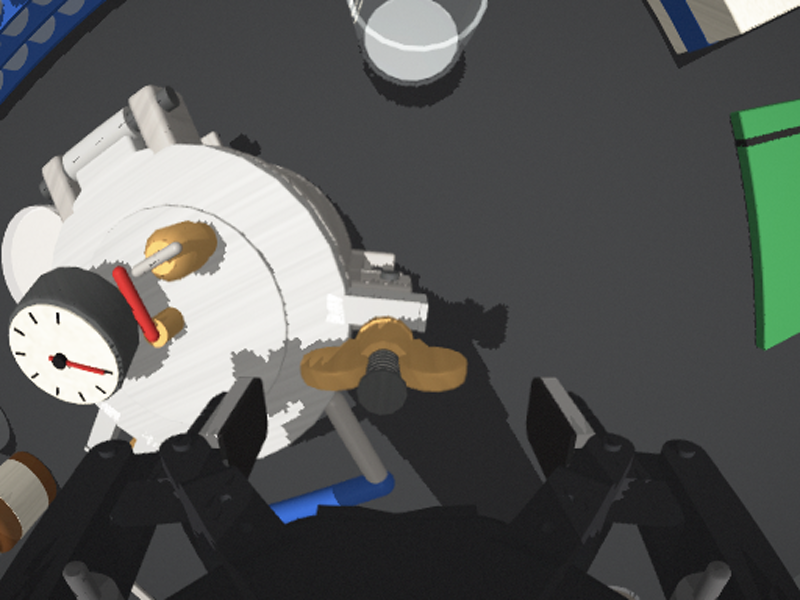

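Emit:
apply_moves:
  series: "0 0 0 0.01 -0.0025 0 1; 0 0 0 0.033 -0.0025 0 1; 0 0 0 0.033 -0.0025 0 1"

```text
clock: 2.72
tcp_pos: [0.5075, -0.071, 0.1378]
orientation: [-1.912, 0.536, 1.915]
contact_force: [0.3, 0.3, 0.3]
grip_width: 0.0856
```

```bash
python3 w.py w3
```

```text
2.725 [ 0.173  0.338 -0.187  2.017  0.086  0.795 -2.181] [ 0.5075 -0.071   0.1378] yang -121.29 down [-0.002  0.    -1.   ] [0.26 0.32 0.25] 0.08559502338002398
```

View pics/w3.png

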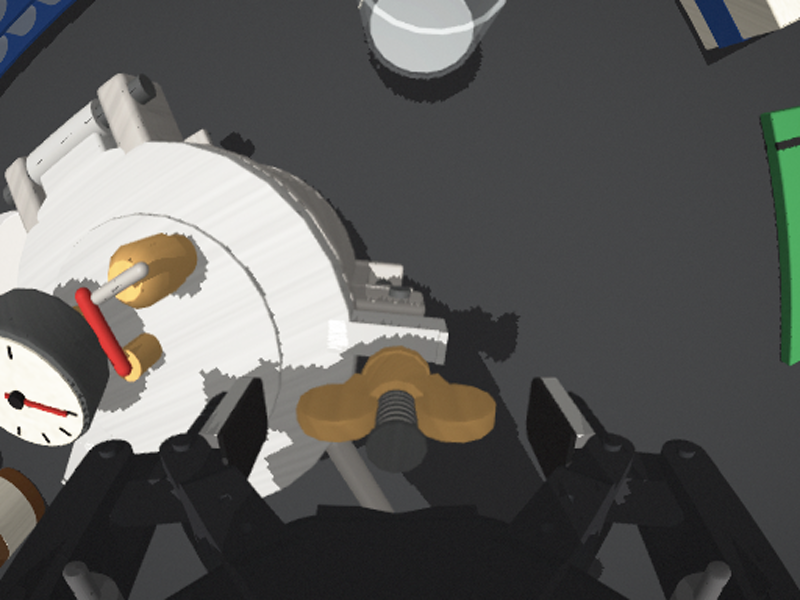

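Run:
```python
from h import *
import pickle
C=pickle.load(open('/tmp/C.pkl','rb'));o=get_obs();M=R.from_rotvec(o['orientation']).as_matrix()
for y in(-.0425,0,.0425):
  for x in (0,-.013,-.019,-.032): print(y,x,proj('wrist',o['tcp_pos']+M@np.array([x,y,0]),C)/.64)
for z in(-.011,.011):print(z,proj('wrist',o['tcp_pos']+M@np.array([-.013,.0425,z]),C)/.64)
print(proj('wrist',[.507,-.0722,.155],C)/.64)
```

```text
-0.0425 0 [272.33460638 384.3605171 ]
-0.0425 -0.013 [262.78436048 402.05416897]
-0.0425 -0.019 [257.92994077 411.1197363 ]
-0.0425 -0.032 [246.30331547 433.03581344]
0 0 [394.59294739 386.44370419]
0 -0.013 [394.4394042  404.96438344]
0 -0.019 [394.36059498 414.51765606]
0 -0.032 [394.16962725 437.80283966]
0.0425 0 [517.0834536  384.66581853]
0.0425 -0.013 [526.38423095 402.41685592]
0.0425 -0.019 [531.11355185 411.51480932]
0.0425 -0.032 [542.44541352 433.5178834 ]
-0.011 [530.21109245 371.63219904]
0.011 [522.4324183  431.16040121]
[399.66716369 411.2666232 ]
```

Emit:
apply_moves:
  series: "0 0 0 0 0 0 0.6; 0 0 0 0 0 0 0.6; 0 0 0 0 0 0 0.6; 0 0 0 0 0 0 0.6"
  force: 50

```text
clock: 3.28
tcp_pos: [0.5088, -0.0714, 0.1401]
orientation: [-1.915, 0.536, 1.911]
contact_force: [-2.2, -0.7, 8.5]
grip_width: 0.0593
```

```bash
python3 w.py w4
```

```text
3.275 [ 0.173  0.335 -0.187  2.015  0.087  0.797 -2.181] [ 0.5088 -0.0714  0.1401] yang -121.31 down [ 0.002 -0.001 -1.   ] [-2.2  -0.73  8.47] 0.05932024273008378
```

View pics/w4.png

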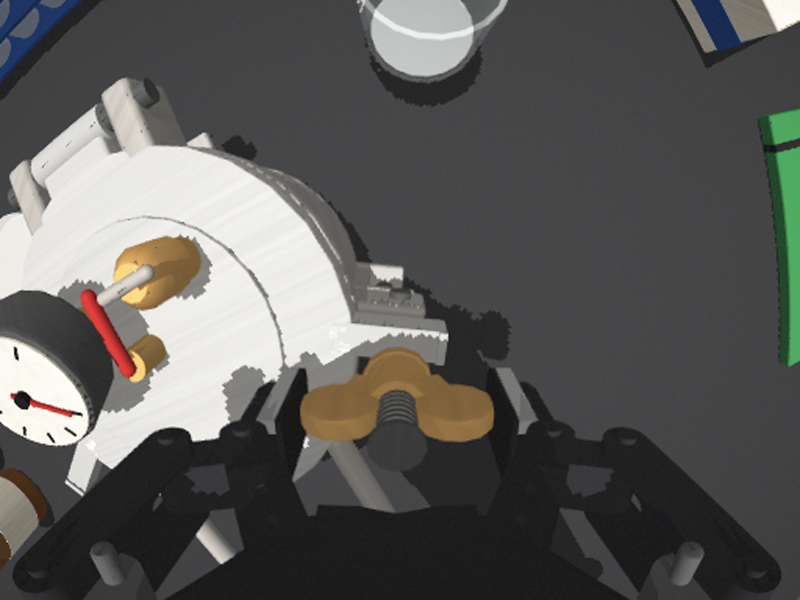

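Emit:
apply_moves:
  series: "-0.17 0 0 -0.0005 0 0 0.6; -0.34 0 0 -0.001 0 0 0.6; -0.51 0 0 -0.0015 0 0 0.6; -0.68 0 0 -0.0018 0 0 0.6; -0.85 0 0 -0.002 0 0 0.6; -1.02 0 0 -0.0022 0 0 0.6"

```text
clock: 4.08
tcp_pos: [0.5084, -0.0707, 0.1413]
orientation: [1.955, 0.477, -1.953]
contact_force: [-0.6, 1.1, 0.6]
grip_width: 0.0592
```

```bash
python3 w.py w5
```

```text
4.075 [ 0.349  0.354 -0.399  2.003  0.186  0.818 -1.247] [ 0.5084 -0.0707  0.1413] yang -62.55 down [ 0.001  0.    -1.   ] [-0.62  1.07  0.64] 0.05919863655911613
```

View pics/w5.png

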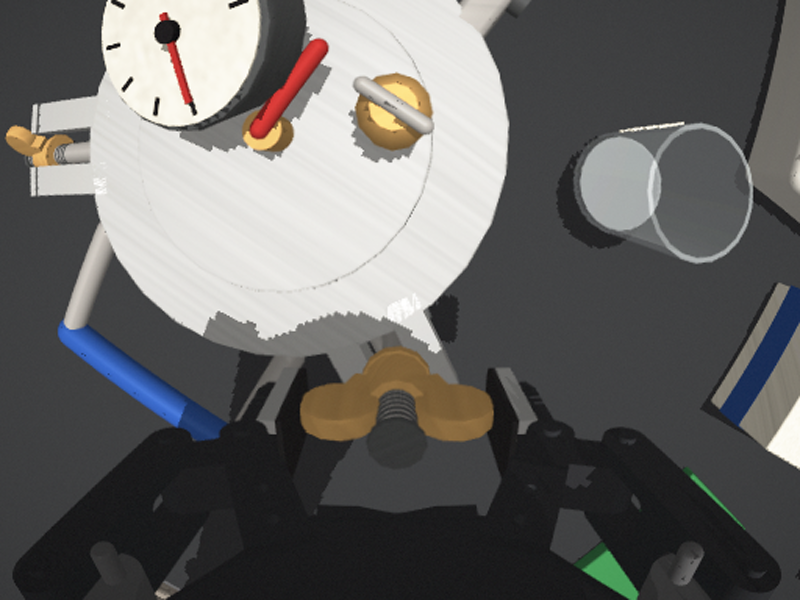

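Emit:
apply_moves:
  series: "-0.17 0 0 -0.0002 0 0 0.6; -0.34 0 0 -0.0004 0 0 0.6; -0.51 0 0 -0.0005 0 0 0.6; -0.68 0 0 -0.0007 0 0 0.6; -0.85 0 0 -0.0008 0 0 0.6; -1.02 0 0 -0.001 0 0 0.6; -1.19 0 0 -0.0012 0 0 0.6; -1.36 0 0 -0.0013 0 0 0.6; -1.53 0 0 -0.0015 0 0 0.6; -1.7 0 0 -0.0017 0 0 0.6; -1.8 0 0 -0.0018 0 0 0.6"

```text
clock: 5.5
tcp_pos: [0.5074, -0.0702, 0.1428]
orientation: [0.676, 1.464, -0.677]
contact_force: [-4.2, 1.8, 4.9]
grip_width: 0.0596
```

```bash
python3 w.py w6; python3 -c "
from h import *
print(ray('wrist',250,190)[0])"
```

```text
5.5 [ 0.656  0.432 -0.788  1.983  0.393  0.884  0.363] [ 0.5074 -0.0702  0.1428] yang 40.36 down [-0.001  0.    -1.   ] [-4.17  1.8   4.9 ] 0.059617516890287575
[ 0.46092634 -0.0162274   0.28528027]
```

View pics/w6.png

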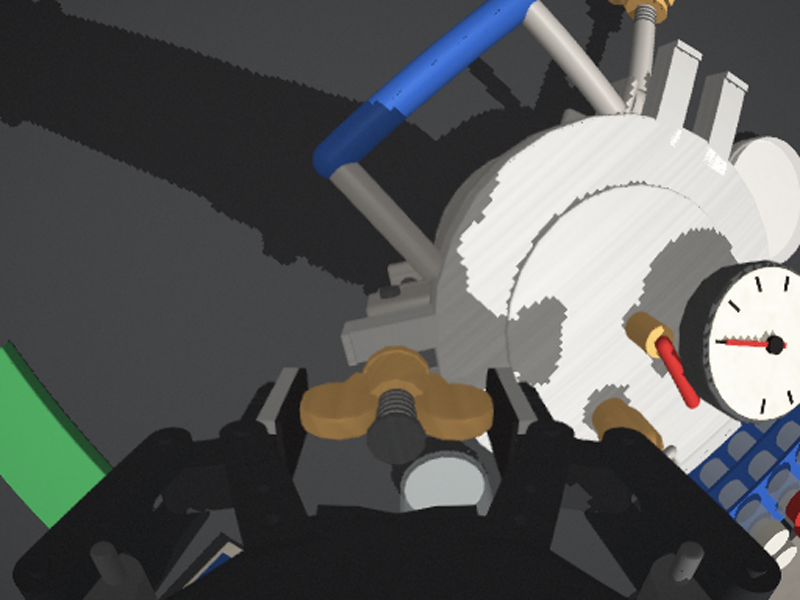

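Emit:
apply_moves:
  series: "-0.17 0 0 -0.0005 0 0 0.6; -0.34 0 0 -0.001 0 0 0.6; -0.51 0 0 -0.0012 0 0 0.6; -0.68 0 0 -0.0014 0 0 0.6; -0.85 0 0 -0.0016 0 0 0.6; -1.02 0 0 -0.0018 0 0 0.6; -1.19 0 0 -0.002 0 0 0.6; -1.36 0 0 -0.0022 0 0 0.6; -1.53 0 0 -0.0024 0 0 0.6; -1.7 0 0 -0.0025 0 0 0.6; -1.8 0 0 -0.0025 0 0 0.6; -1.8 0 0 -0.0025 0 0 0.6"

```text
clock: 7.05
tcp_pos: [0.5073, -0.0716, 0.1447]
orientation: [-0.725, 1.449, 0.725]
contact_force: [-3.9, -1.5, 2.0]
grip_width: 0.0589
```

```bash
python3 w.py w7
```

```text
7.05 [ 0.926  0.614 -1.194  1.967  0.672  1.037  1.919] [ 0.5073 -0.0716  0.1447] yang 143.21 down [-0.002 -0.001 -1.   ] [-3.93 -1.49  1.99] 0.05892018475759049
```

View pics/w7.png

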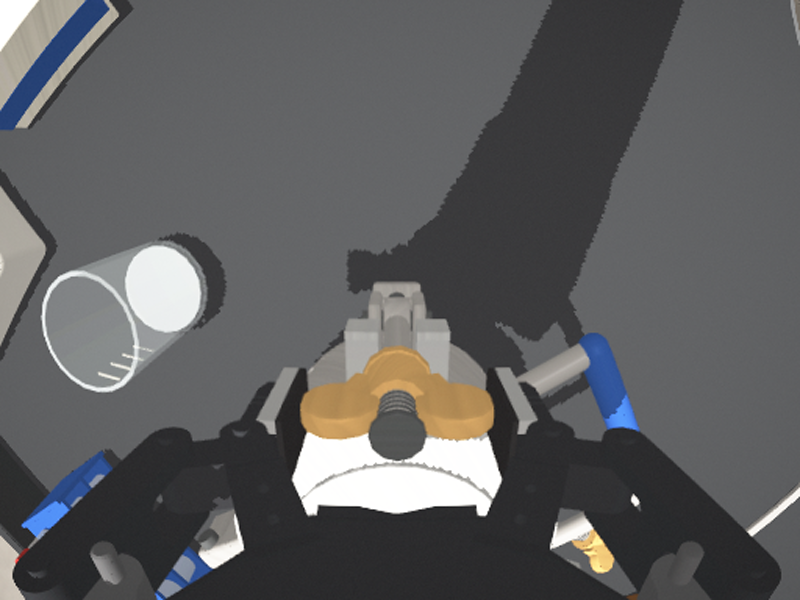

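Emit:
apply_moves:
  series: "0 0 0 0.0003 0 -0.007 0.6; 0 0 0 0.001 0 -0.0134 0.6; 0 0 0 0.0023 0 -0.02 0.6; 0 0 0 0.004 0 -0.0264 0.6; 0 0 0 0.006 0 -0.0327 0.6; 0 0 0 0.009 0 -0.0389 0.6; 0 0 0 0.009 0 -0.0389 0.6"
  force: 25

```text
clock: 7.98
tcp_pos: [0.484, -0.103, 0.1357]
orientation: [-0.727, 1.448, 0.726]
contact_force: [-4.8, 2.6, 4.5]
grip_width: 0.0592
```

```bash
python3 w.py w8
```

```text
7.975 [ 1.013  0.604 -1.203  2.013  0.679  1.006  1.973] [ 0.484  -0.103   0.1357] yang 143.35 down [-0.001 -0.001 -1.   ] [-4.75  2.6   4.54] 0.059170286510130114
```

View pics/w8.png

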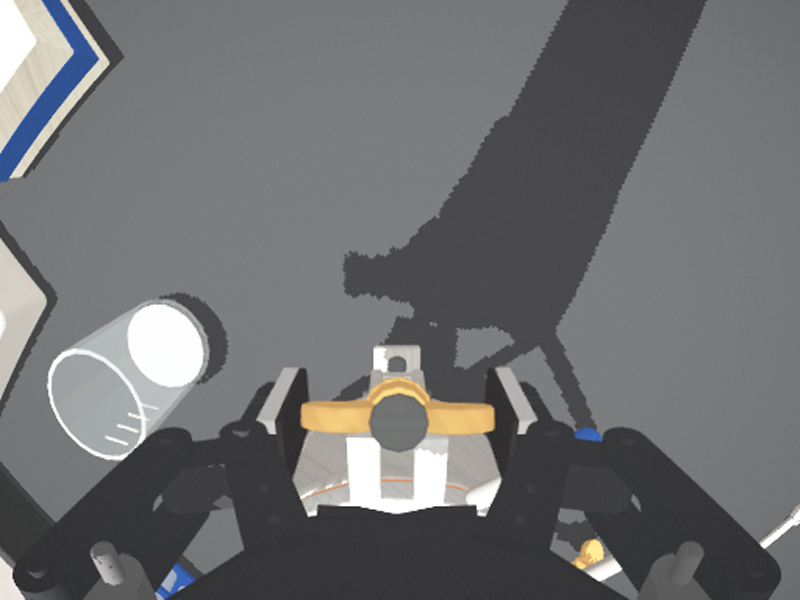

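Emit:
apply_moves:
  series: "0 0 0 0.0066 0 -0.0116 0.6; 0 0 0 0.015 0 -0.0221 0.6; 0 0 0 0.025 0 -0.0312 0.6; 0 0 0 0.036 0 -0.0387 0.6; 0 0 0 0.048 0 -0.0445 0.6; 0 0 0 0.061 0 -0.0484 0.6; 0 0 0 0.074 0 -0.0504 0.6; 0 0 0 0.0876 0 -0.0503 0.6; 0 0 0 0.098 0 -0.0487 0.6; 0 0 0 0.103 0 -0.0475 0.6; 0 0 0 0.103 0 -0.0475 0.6"

```text
clock: 9.4
tcp_pos: [0.4536, -0.1428, 0.0314]
orientation: [-0.727, 1.453, 0.726]
contact_force: [-7.1, -2.5, 0.5]
grip_width: 0.0592
```

```bash
python3 w.py w9; python3 -c "
from h import *
cv2.imwrite('pics/s9.png',cv2.resize(grab_frame('scene')[130:290,170:380],(788,600),interpolation=cv2.INTER_CUBIC))"
```

```text
9.4 [ 0.989  0.719 -1.043  2.117  0.879  0.837  1.895] [ 0.4536 -0.1428  0.0314] yang 143.3 down [-0.006 -0.003 -1.   ] [-7.09 -2.48  0.47] 0.05916799550265903
```

View pics/w9.png

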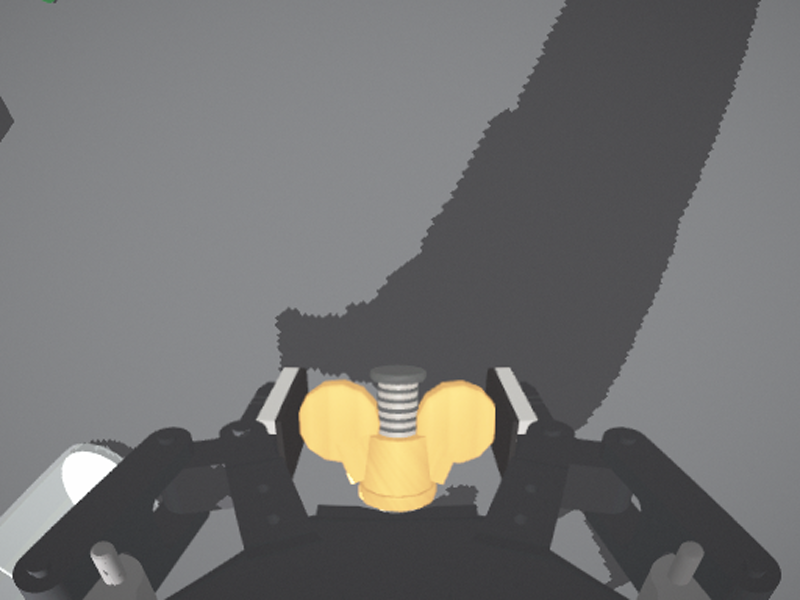

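View pics/s9.png

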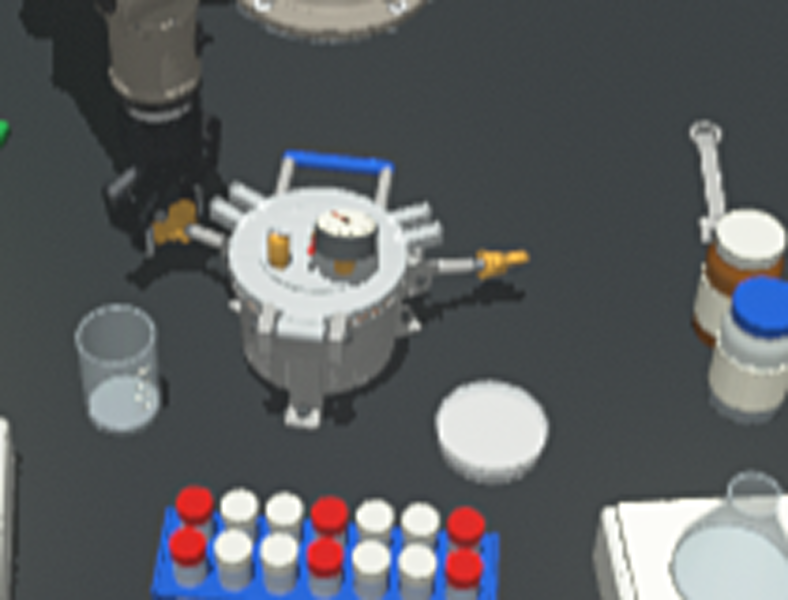

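Emit:
apply_moves:
  series: "0 0 0 0 0 0 0.8; 0 0 0 0 0 0 1; 0 0 0 0 0 0 1; 0 0 0 -0.04 0 0 1; 0 0 0 -0.09 0 0 1; 0 0 0 -0.14 0 0 1; 0 0 0 -0.19 0 0 1; 0 0 0 -0.21 0 0 1"

```text
clock: 10.5
tcp_pos: [0.458, -0.1402, 0.2457]
orientation: [-0.73, 1.443, 0.725]
contact_force: [-0.5, -0.7, -0.1]
grip_width: 0.0857
```

```bash
python3 w.py w10; python3 -c "
from h import *
cv2.imwrite('pics/s10.png',cv2.resize(grab_frame('scene')[130:290,170:380],(788,600),interpolation=cv2.INTER_CUBIC))"
```

```text
10.5 [ 1.268  0.437 -1.36   1.937  0.473  1.148  2.228] [ 0.458  -0.1402  0.2457] yang 143.42 down [ 0.004 -0.001 -1.   ] [-0.48 -0.66 -0.11] 0.08565838996528284
```

View pics/s10.png

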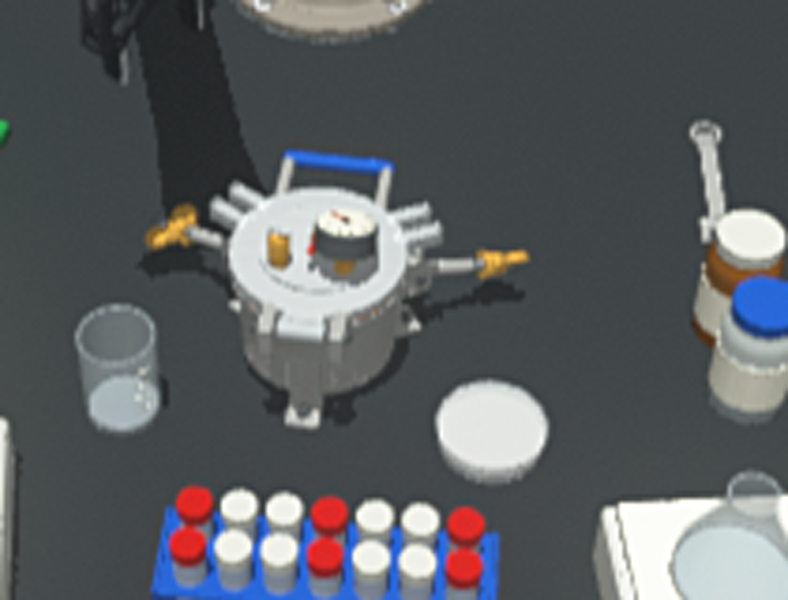

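View pics/w10.png

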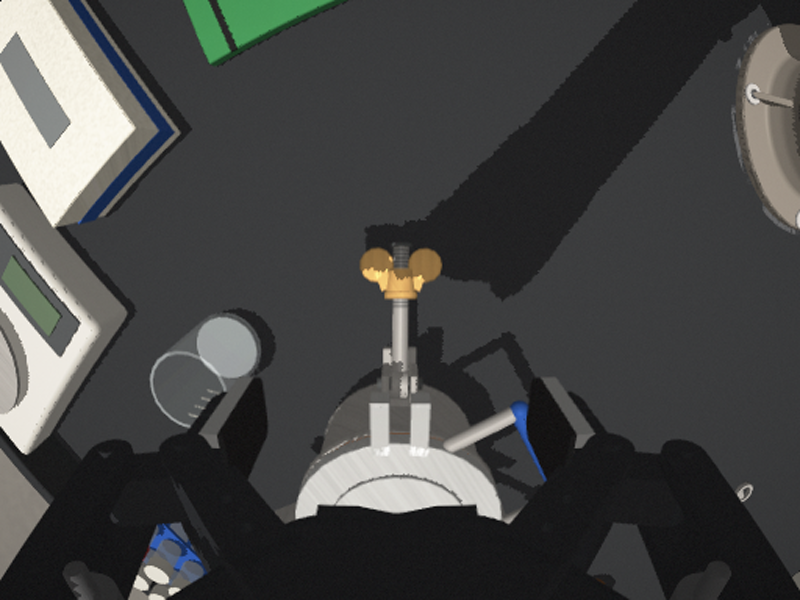

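Emit:
apply_moves:
  series: "0.18 0 0 0 0 0 1; 0.36 0 0 0 0.01 0.01 1; 0.54 0 0 0 0.02 0.022 1; 0.72 0 0 0 0.03 0.034 1; 0.9 0 0 0 0.04 0.046 1; 1.08 0 0 0 0.05 0.058 1; 1.26 0 0 0 0.06 0.07 1; 1.44 0 0 0 0.07 0.08 1; 1.62 0 0 0 0.08 0.09 1; 1.8 0 0 0 0.09 0.1 1; 1.98 0 0 0 0.0985 0.11 1; 2.16 0 0 0 0.1035 0.1187 0.5"

```text
clock: 12.1
tcp_pos: [0.4434, 0.017, 0.2417]
orientation: [0.956, 1.351, -0.958]
contact_force: [-0.1, -0.1, 0.1]
grip_width: 0.07
```

```bash
python3 w.py w11
python3 - <<'E'
from h import *
o=get_obs();M=R.from_rotvec(o['orientation']).as_matrix();print(M.T@(np.array([.446,.0168,.2])-o['tcp_pos']))
E
```

```text
12.1 [ 0.712  0.187 -0.971  2.019  0.181  1.025 -0.008] [0.4434 0.017  0.2417] yang 19.35 down [-0.002 -0.001 -1.   ] [-0.09 -0.09  0.08] 0.06999270449902101
[0.04191271 0.0017821  0.00220405]
```

Emit:
apply_moves:
  series: "0.18 0 0 0 0.0005 0.0005 0.35; 0.36 0 0 0 0.001 0.001 0.35; 0.459 0 0 0 0.0015 0.001 0.35; 0.459 0 0 0 0.0015 0.001 0.35"

```text
clock: 12.65
tcp_pos: [0.4455, 0.0159, 0.242]
orientation: [1.291, 1.154, -1.293]
contact_force: [-0.3, -1.1, -0.6]
grip_width: 0.0297
```

```bash
python3 w.py w12
python3 - <<'E'
from h import *
o=get_obs();M=R.from_rotvec(o['orientation']).as_matrix();print(M.T@(np.array([.446,.0168,.104])-o['tcp_pos']))
for y in (-.045,0,.045):print(proj('wrist',np.array([.446,.0168,.123])+M@[0,0,y])/.64)
E
```

```text
12.65 [ 0.653  0.176 -0.9    2.017  0.161  1.022 -0.437] [0.4455 0.0159 0.242 ] yang -6.46 down [-0.001 -0.    -1.   ] [-0.25 -1.14 -0.57] 0.029749001307030683
[ 0.13812473  0.00048935 -0.00090493]
[396.99733016 215.58988653]
[396.91925514 292.78263305]
[396.83643504 363.68882619]
```

View pics/w12.png

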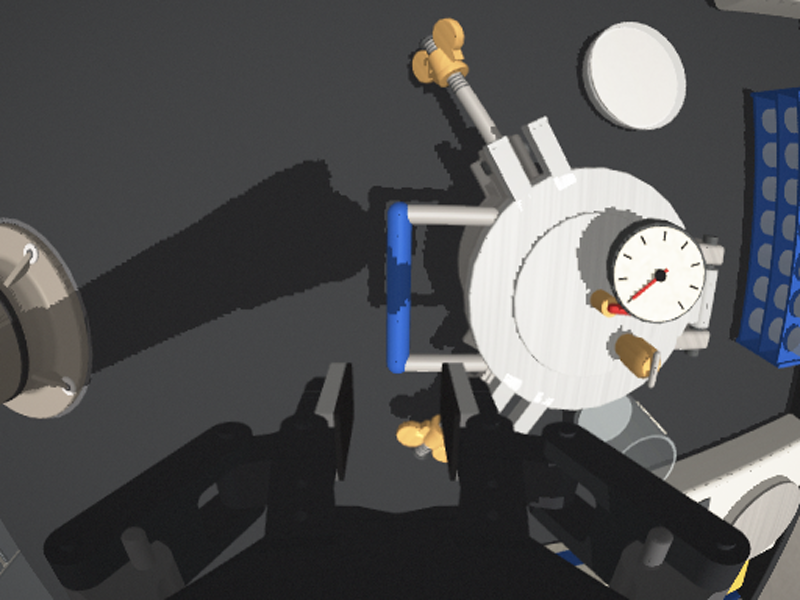

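Emit:
apply_moves:
  series: "0.008 0 0 0.05 0.0005 0 0.28; 0.008 0 0 0.1 0.0005 0 0.28; 0.008 0 0 0.137 0.0005 -0.0005 0.28; 0.008 0 0 0.137 0.0005 -0.0005 0.28; 0.008 0 0 0.137 0.0005 -0.0005 0.28"

```text
clock: 13.32
tcp_pos: [0.4473, 0.017, 0.1069]
orientation: [1.3, 1.148, -1.298]
contact_force: [0.4, 0.8, -0.6]
grip_width: 0.024
```

```bash
python3 w.py w13
```

```text
13.325 [ 0.505  0.393 -0.801  2.153  0.415  0.751 -0.69 ] [0.4473 0.017  0.1069] yang -7.02 down [ 0.001  0.    -1.   ] [ 0.41  0.82 -0.63] 0.023977201418253807
```

View pics/w13.png

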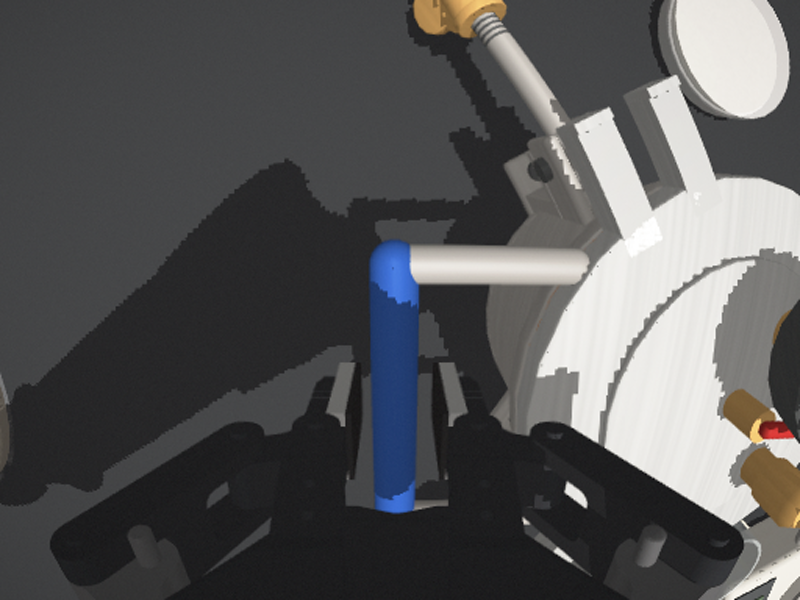

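Emit:
apply_moves:
  series: "0 0 0 0 0 0 0; 0 0 0 0 0 0 0; 0 0 0 0 0 0 0; 0 0 0 -0.005 0 0 0; 0 0 0 -0.0166 0.0007 0 0; 0 0 0 -0.025 0.0016 0 0; 0 0 0 -0.0331 0.0027 0 0; 0 0 0 -0.0331 0.0027 0 0"
  force: 45

```text
clock: 14.38
tcp_pos: [0.4488, 0.0165, 0.1394]
orientation: [1.3, 1.148, -1.3]
contact_force: [-2.9, 3.9, -4.1]
grip_width: 0.012
```

```bash
python3 w.py w14; python3 -c "
from h import *
cv2.imwrite('pics/s14.png',cv2.resize(grab_frame('scene')[130:290,170:380],(788,600),interpolation=cv2.INTER_CUBIC))"
```

```text
14.375 [ 0.548  0.342 -0.839  2.121  0.349  0.818 -0.63 ] [0.4488 0.0165 0.1394] yang -7.1 down [-0. -0. -1.] [-2.92  3.89 -4.06] 0.012047518615769632
```

View pics/w14.png

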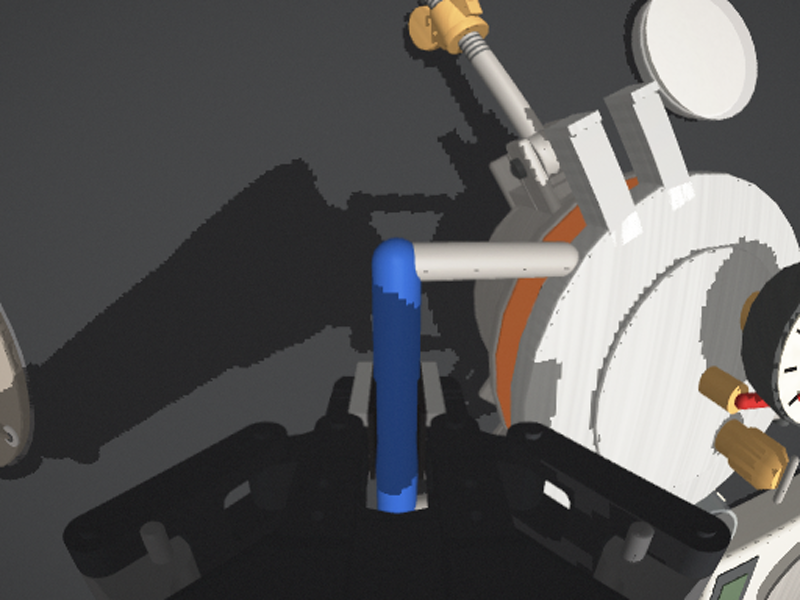

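View pics/s14.png

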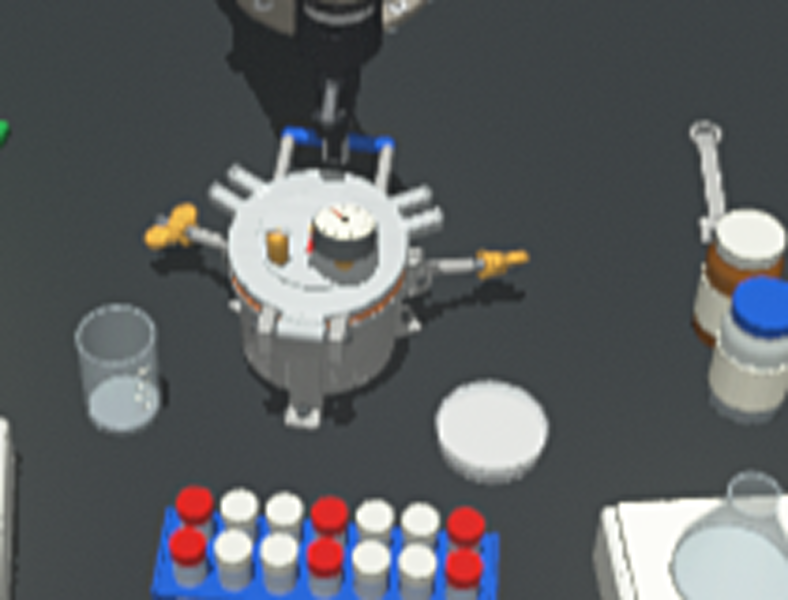

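Emit:
apply_moves:
  series: "0 0 0 -0.0163 0.0033 0 0; 0 0 0 -0.0323 0.0079 0 0; 0 0 0 -0.0479 0.0137 0 0; 0 0 0 -0.063 0.0208 0 0; 0 0 0 -0.0774 0.0291 0 0; 0 0 0 -0.0911 0.0385 0 0; 0 0 0 -0.1041 0.0489 0 0; 0 0 0 -0.1161 0.0604 0 0; 0 0 0 -0.1272 0.0728 0 0; 0 0 0 -0.1373 0.086 0 0; 0 0 0 -0.1463 0.1 0 0; 0 0 0 -0.1463 0.1 0 0"

```text
clock: 15.98
tcp_pos: [0.5485, 0.0043, 0.2905]
orientation: [1.299, 1.146, -1.301]
contact_force: [-17.7, 0.8, 27.2]
grip_width: 0.0123
```

```bash
python3 w.py w15; python3 -c "
from h import *
cv2.imwrite('pics/s15.png',cv2.resize(grab_frame('scene')[90:290,150:400],(750,600),interpolation=cv2.INTER_CUBIC))"
```

```text
15.975 [ 0.574  0.327 -0.861  1.745  0.268  1.192 -0.486] [0.5485 0.0043 0.2905] yang -7.12 down [ 0.    -0.002 -1.   ] [-17.7   0.8  27.2] 0.012306150755578851
```

View pics/w15.png

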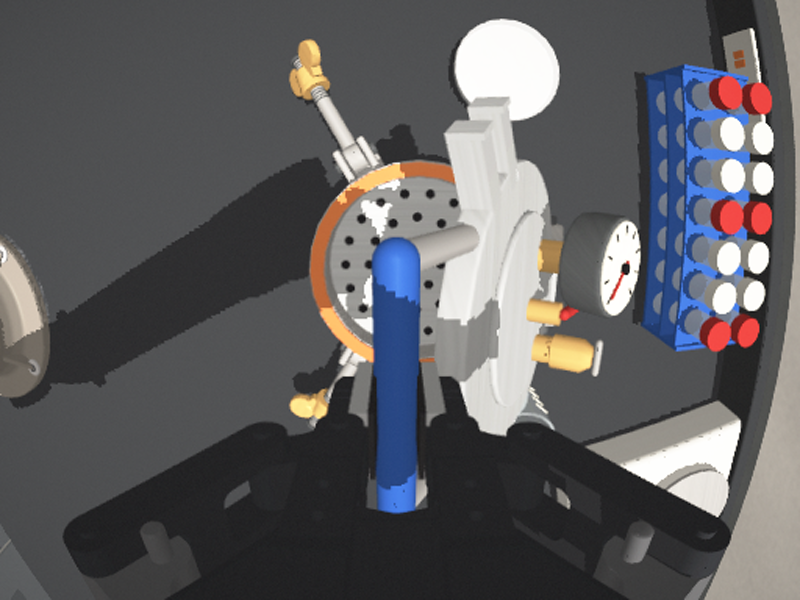

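View pics/s15.png

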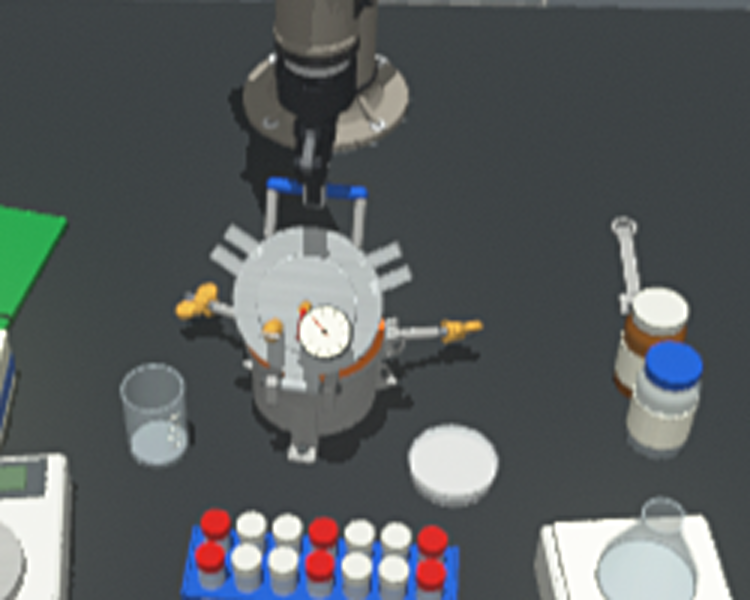

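Emit:
apply_moves:
  series: "0 0 0 0 0 0 0; 0 0 0 0 0 0 0"
  force: 20

```text
clock: 16.32
tcp_pos: [0.5477, 0.0044, 0.2901]
orientation: [1.298, 1.146, -1.301]
contact_force: [-18.5, 0.7, 26.4]
grip_width: 0.0122
```

```bash
python3 w.py w16; python3 -c "
from h import *
im=np.load('/tmp/w.npy');cv2.imwrite('pics/w16c.png',cv2.resize(im[220:340,190:350],(800,600),interpolation=cv2.INTER_CUBIC))"
```

```text
16.325 [ 0.574  0.327 -0.862  1.747  0.268  1.191 -0.486] [0.5477 0.0044 0.2901] yang -7.11 down [-0.    -0.002 -1.   ] [-18.45   0.69  26.4 ] 0.012235938529958808
```

View pics/w16c.png

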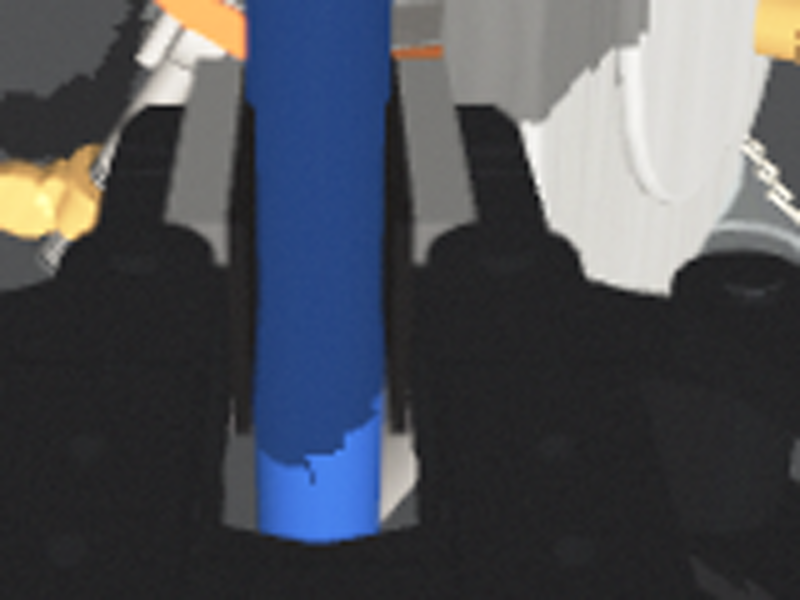

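Emit:
apply_moves:
  series: "0 0 0 -0.002 -0.001 0 0; 0 0 0 -0.004 -0.002 0 0; 0 0 0 -0.004 -0.002 0 0"

```text
clock: 16.75
tcp_pos: [0.5469, 0.0044, 0.2899]
orientation: [1.301, 1.147, -1.299]
contact_force: [-1.9, 4.5, -1.3]
grip_width: 0.0122
```

```bash
python3 w.py w17
python3 - <<'E'
from m import *
n='top';C=cam(n);im=grab_frame(n);m=mask(im,'blue');N,l,s,c=cv2.connectedComponentsWithStats(m)
for i in range(1,N):
    if 150<c[i][1]<240 and 200<c[i][0]<300 and s[i,4]>8:print(s[i],c[i],onz(n,*c[i],.302,C))
cv2.imwrite('pics/t17.png',cv2.resize(im[130:250,170:330],(800,600),interpolation=cv2.INTER_CUBIC))
E
```

```text
16.75 [ 0.577  0.324 -0.862  1.75   0.264  1.187 -0.482] [0.5469 0.0044 0.2899] yang -7.1 down [ 0.001  0.    -1.   ] [-1.86  4.51 -1.26] 0.012191957651266344
```

View pics/t17.png

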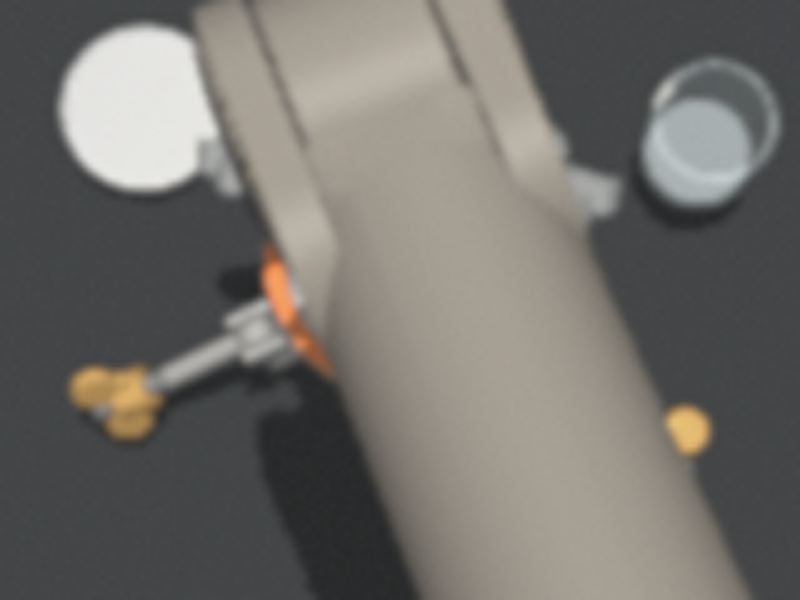

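Emit:
apply_moves:
  series: "0 0 0 -0.0042 0.0072 0 0; 0 0 0 -0.0083 0.0146 0 0; 0 0 0 -0.012 0.022 0 0; 0 0 0 -0.0155 0.0297 0 0; 0 0 0 -0.0186 0.0375 0 0; 0 0 0 -0.0214 0.0455 0 0; 0 0 0 -0.0214 0.0455 0 0"

```text
clock: 17.73
tcp_pos: [0.5923, -0.0012, 0.3116]
orientation: [1.301, 1.148, -1.3]
contact_force: [-3.6, 2.9, 5.7]
grip_width: 0.012
```

```bash
python3 w.py w18
```

```text
17.725 [ 0.533  0.39  -0.84   1.619  0.301  1.268 -0.484] [ 0.5923 -0.0012  0.3116] yang -7.12 down [ 0.  0. -1.] [-3.64  2.85  5.74] 0.011997332968895774
```

View pics/w18.png

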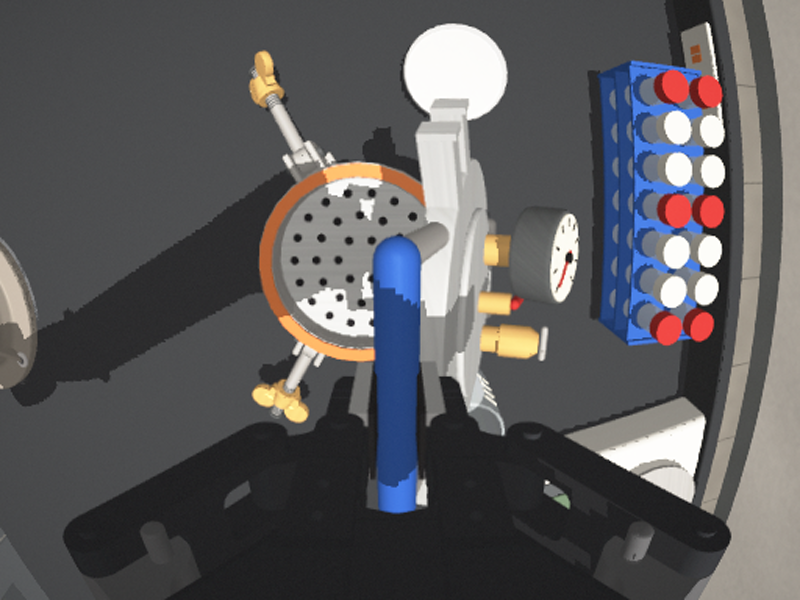

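Emit:
apply_moves:
  series: "0 0 0 -0.0025 0.008 0 0; 0 0 0 -0.0047 0.0161 0 0; 0 0 0 -0.0064 0.0242 0 0; 0 0 0 -0.0079 0.0324 0 0; 0 0 0 -0.009 0.0407 0 0; 0 0 0 -0.0099 0.049 0 0; 0 0 0 -0.0104 0.0573 0 0; 0 0 0 -0.0106 0.0656 0 0; 0 0 0 -0.0106 0.0656 0 0"

```text
clock: 18.9
tcp_pos: [0.6575, -0.0095, 0.3211]
orientation: [1.301, 1.148, -1.299]
contact_force: [-0.6, 4.6, 2.3]
grip_width: 0.0124
```

```bash
python3 w.py w19
```

```text
18.9 [ 0.463  0.497 -0.804  1.448  0.36   1.347 -0.483] [ 0.6575 -0.0095  0.3211] yang -7.11 down [ 0.001  0.    -1.   ] [-0.64  4.56  2.34] 0.012402887458944046
```

View pics/w19.png

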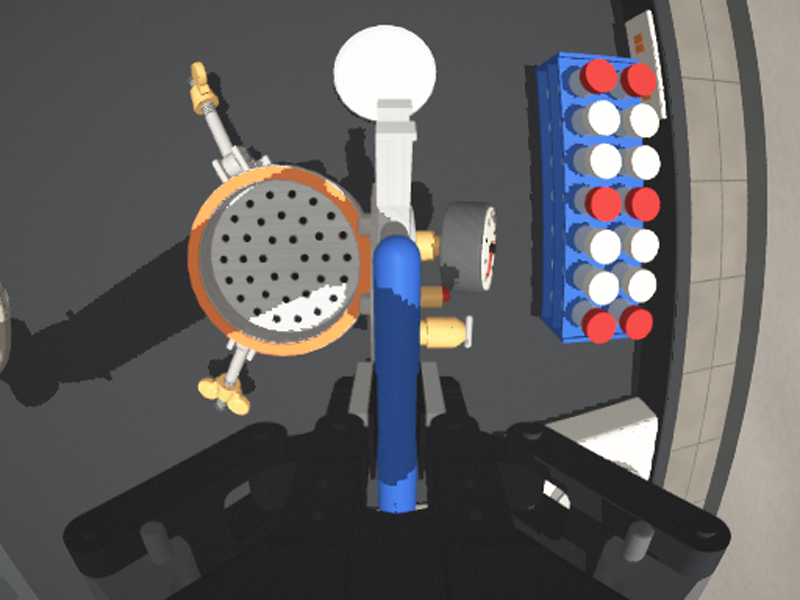

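Emit:
apply_moves:
  series: "0 0 0 0 0.007 0 0; 0 0 0 0.0003 0.014 0 0; 0 0 0 0.001 0.021 0 0; 0 0 0 0.0017 0.027 0 0; 0 0 0 0.0025 0.033 0 0; 0 0 0 0.0025 0.033 0 0"

```text
clock: 19.7
tcp_pos: [0.6896, -0.0136, 0.3184]
orientation: [1.3, 1.149, -1.3]
contact_force: [-1.1, 4.4, 0.6]
grip_width: 0.0121
```

```bash
python3 w.py w20; python3 -c "
from h import *
cv2.imwrite('pics/s20.png',cv2.resize(grab_frame('scene')[90:290,150:400],(750,600),interpolation=cv2.INTER_CUBIC))"
```

```text
19.7 [ 0.428  0.554 -0.785  1.366  0.388  1.378 -0.478] [ 0.6896 -0.0136  0.3184] yang -7.1 down [-0.001  0.    -1.   ] [-1.07  4.38  0.63] 0.012106763792784792
```

View pics/w20.png

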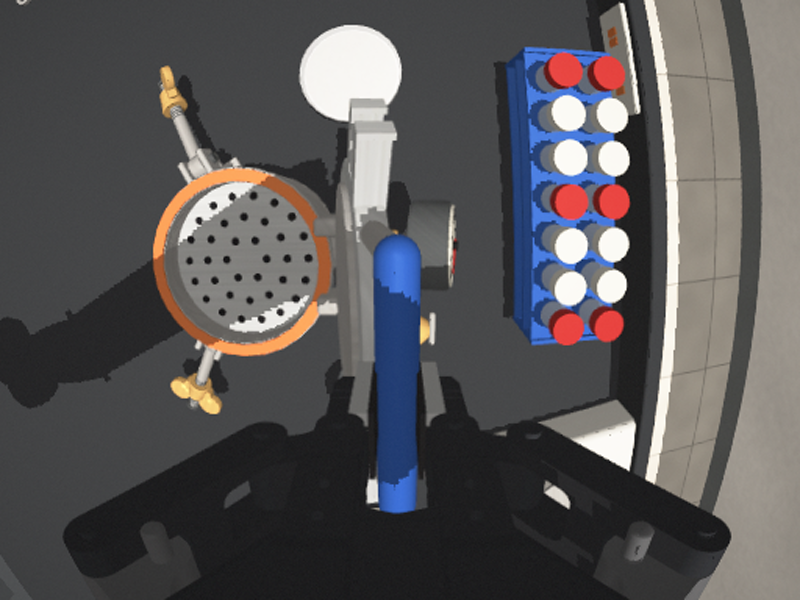

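View pics/s20.png

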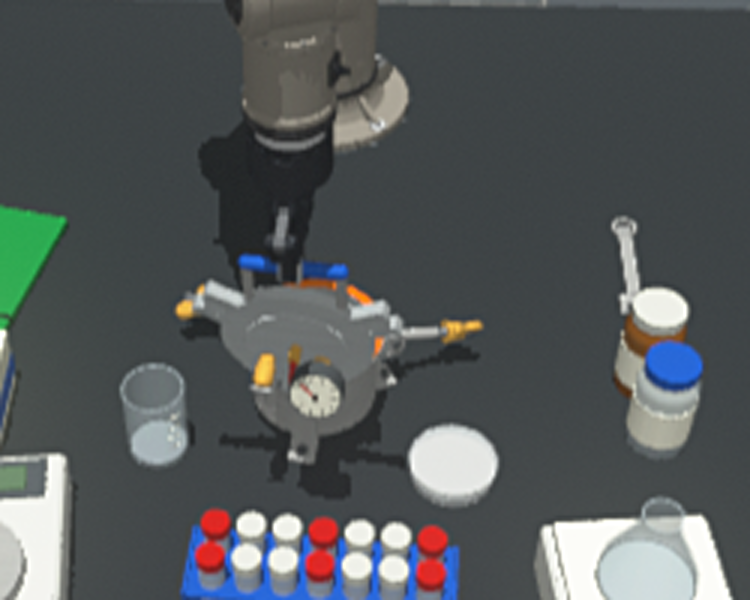

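Emit:
apply_moves:
  series: "0 0 0 0.0002 0.0015 0 0; 0 0 0 0.0005 0.003 0 0; 0 0 0 0.0005 0.003 0 0"

```text
clock: 20.18
tcp_pos: [0.6898, -0.0136, 0.3183]
orientation: [1.296, 1.152, -1.304]
contact_force: [-11.5, 4.0, 6.9]
grip_width: 0.0121
```

Emit:
apply_moves:
  series: "0 0 0 0 -0.0025 0 0; 0 0 0 0 -0.0025 0 0.15; 0 0 0 0 -0.0025 0 0.35; 0 0 0 0 -0.0025 0 0.35; 0 0 0 0 -0.0025 0 0.35; 0 0 0 -0.02 -0.0025 0 0.35; 0 0 0 -0.05 -0.0025 0 0.35; 0 0 0 -0.09 -0.0025 0 0.35; 0 0 0 -0.1 -0.0025 0 0.35"

```text
clock: 21.3
tcp_pos: [0.6909, -0.013, 0.423]
orientation: [1.304, 1.144, -1.295]
contact_force: [0.0, 0.8, -0.0]
grip_width: 0.0297
```

```bash
python3 w.py w21
```

```text
21.3 [ 0.408  0.51  -0.795  1.195  0.357  1.567 -0.443] [ 0.6909 -0.013   0.423 ] yang -7.11 down [ 0.006  0.001 -1.   ] [ 0.04  0.76 -0.  ] 0.02969695222369396
```

View pics/w21.png

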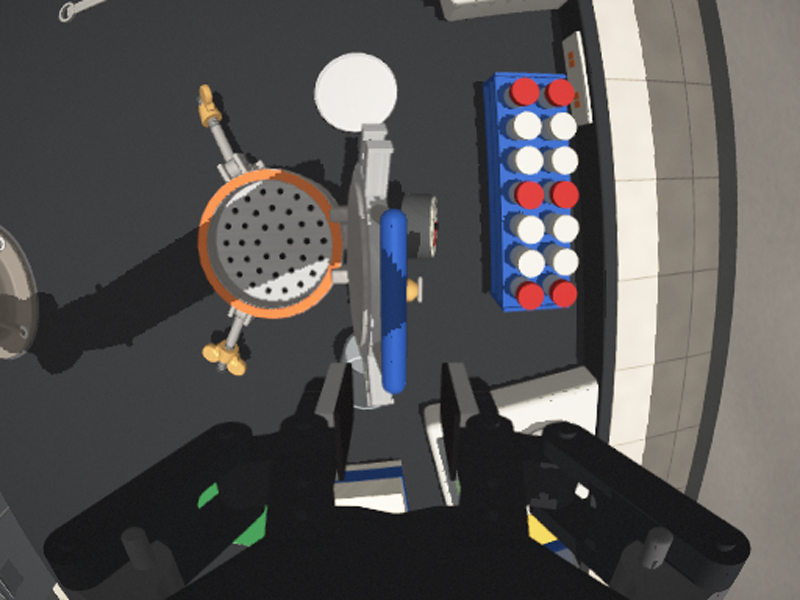

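Emit:
apply_moves:
  series: "0 0 0 -0.03 -0.03 0 0.35; 0 0 0 -0.03 -0.07 0 0.35; 0 0 0 -0.03 -0.11 0 0.35; 0 0 0 -0.03 -0.15 0 0.35; 0 0 0 -0.03 -0.15 0 0.35; 0 0 0 -0.03 -0.15 0 0.35; 0 0 0 -0.03 -0.15 0 0.35; 0 0 0 -0.03 -0.15 0 0.35"

```text
clock: 22.35
tcp_pos: [0.5417, 0.0048, 0.4478]
orientation: [1.3, 1.149, -1.3]
contact_force: [-0.2, 0.2, -0.1]
grip_width: 0.0301
```

Run:
```python
from h import *
a=grab_frame('scene');b=grab_frame('top')
cv2.imwrite('pics/f.png',np.hstack([cv2.resize(x,(400,300),interpolation=cv2.INTER_AREA) for x in(a,b)]))
cv2.imwrite('pics/f2.png',cv2.resize(a[120:290,170:400],(800,590),interpolation=cv2.INTER_CUBIC))
o=get_obs();print(o['clock'],o['contact_force'],abs(o['qvel']).max())
a0=cv2.imread('pics/raw_scene.png')
d=cv2.absdiff(a,a0).max(2);print([ (d[y0:y1,x0:x1]>40).sum() for x0,y0,x1,y1 in [(185,205,218,250),(280,228,322,262),(350,180,390,245),(75,195,158,242),(112,150,175,200)]])
```

```text
22.45 [-0.05269978 -0.24843791 -1.38288268] 0.0072617266874098006
[np.int64(0), np.int64(0), np.int64(0), np.int64(0), np.int64(0)]
```

View pics/f2.png

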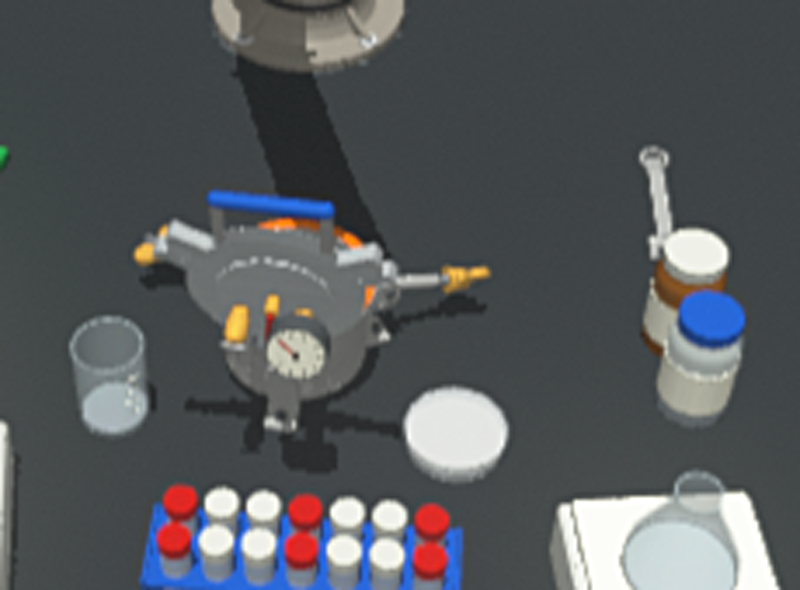

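View pics/f.png

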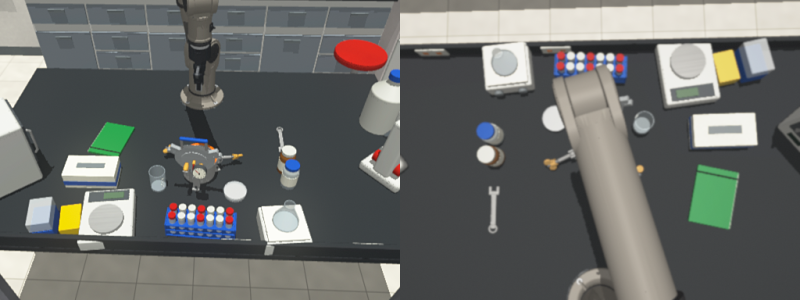

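The lid is laid back, both bolts are out, and the other items are unchanged (0 pixels differ around each of them). I'm handing in.

```bash
python3 -c "
from bench import *
print(hand_in())"
```

```text
the job is handed in; nothing more can be done
None
```

The vessel is open and the job was handed in at about 22 s of the 67 s allowed; the hand-in reported no verdict.

- **Nut:** I gripped the fastened wing nut over its wing tips and backed it off about 4.6 rad, past the 3.2 rad it needed. That figure is the gripper's turn; the pictures showed the wings staying aligned with the jaws throughout.
- **Eyebolt:** I swung it out while still holding the nut and carried it down onto its stop before letting go.
- **Lid:** I raised it by the blue handle with the gripper closed on it all the way. I felt the stop at about 1.75 rad (11 N back, no further movement) and released it there.

**One disagreement:** at about 1.0 rad of lid travel the wrist force rose to about 32 N. The tool stood about 4 mm outside the 208 mm arc. I took this to be the handle bar rolling in the pads, but did not confirm it. I cut the grip to 20 N, which did not help, then moved the tool outward, and the force fell to about 5 N. It stayed low for the rest of the lift.

**Final checks:** the last pictures show the lid standing back by itself, both eyebolts lying out and the gripper clear. The beaker, dish, jars, wipes box and notebook areas showed no pixel change in the scene camera. I checked the wrench mainly by eye, and it looks unmoved.

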